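Unlock the pedal bin and hold its lid half open

TASK

Slide the orange lock knob on top of the pedal bin all the way to the stop at its green end, which frees the blue lid; then press the black foot pedal down with the gripper and keep it down just far enough that the lid stands half open, at about 45 degrees, ready for the empty polish tins. Raise the lid by the pedal only, leave the shoe-care things and crockery around the bin where they are, and finish while still holding the pedal: do not let go at the end.

Things in the scene. Friction and masses are not known exactly. Their poses are not given: they have to be found in the camera images.
- bin: Grey pedal bin, fixed to the trolley top, 180 mm (its x) by 200 mm (its y), 165 mm tall without the lid; place and yaw vary. Origin: centre of its underside. -x is its front (pedal side, towards the robot), z up; +y is on the left as the robot sees it. On top, the front 55 mm is a flat fixed deck, 165 mm up, that carries the lock; the blue lid covers the rest
- lock (a joint): Travel of the orange lock knob along the bin's +y, m: 0 = locked end (red mark), 0.045 = end stop on the free side (green mark). Starts between 0 and 0.012, stays where it is left; about 2 N of friction. Below about 0.022 its tongue lies over the lid's catch and blocks lid and pedal
- lock_knob (a point): Centre of the top of the orange lock knob, 200 mm above the trolley top, 35 mm above the deck; moves with the knob, at bin x = -68 mm, y = -22.5 mm + lock. Knob 16 mm (bin x) by 28 mm (bin y); the lowest 12 mm is a foot of 18 by 30 mm with a tongue that reaches 25 mm from the knob's centre to bin +x
- pedal (a joint): Foot pedal angle, rad: 0 = up (rest), 0.14 = fully down. Turns about a level axis along bin y, 185 mm behind the pad centre: the pad sinks 1.85 mm per 0.01 rad, 26 mm in all. Sprung, and loaded by the lid: about 6 to 10 N at the pad centre, over the whole travel; springs back up when let go
- pedal_pad (a point): Centre of the top of the black ribbed pedal pad, 50 mm (bin x) by 70 mm (bin y) by 8 mm thick, on two steel bars; moves with it. At rest its top is 50 mm above the trolley top at bin x = -165 mm, y = 0, 75 mm in front of the bin's front wall
- lid (a joint): Opening angle of the blue lid, rad: 0 = shut, 1.4 = fully up. It hinges at the bin's rear top edge and is driven by the pedal: lid angle = 10 x pedal angle, so 0.785 (45 degrees) needs 14.5 mm of pad travel
- lid_edge (a point): Middle of the lid's front edge, top face, 125 mm in front of the hinge. The hinge line is at bin x = +90 mm, 165 mm above the trolley top. The lid is 200 mm wide (bin y); shut, its top is up to 179 mm above the trolley top
- tin: Bystander: round brown polish tin, 78 mm diameter, 26 mm tall, lying flat beside the bin; origin at the centre of its underside
- jar: Bystander: jar with a black cap, 68 mm diameter, 95 mm tall, standing beside the bin; origin at the centre of its underside
- cup: Bystander: blue ceramic cup without handle, 74 mm diameter, 90 mm tall, standing beside the bin; origin at the centre of its underside
- brush: Bystander: shoe brush with blue plastic back, 170 by 55 by 42 mm, dark bristles down; origin at the centre of its underside, long axis x
- tree_a: Bystander: wooden shoe tree, about 235 by 74 by 65 mm, lying left of the bin; origin on its underside near the middle, long axis x, toe to +x
- tree_b: Bystander: wooden shoe tree like tree_a, lying right of the bin; origin on its underside near the middle, long axis x, toe to +x

How it is judged:
By the outcome, as a careful person would: the job done as asked, in the order asked, and still so for the second after the job is handed in, while the arm keeps its last pose, push and grip.
It also fails if it takes over 42 s, if anything falls off the work surface, if the arm or the gripper's body presses on something with over 40 N, if the wrist force passes 120 N, or if a joint passes its speed limit or range.

ROBOT

A 6-joint arm with a two-finger parallel gripper is mounted at the origin on the work surface. World frame = base frame: x ahead of the robot, y to its left, z up, the work surface at z = 0. Lengths are in m, angles in rad, forces in N, time in s.
With the tool pointing down it reaches from about 0.25 to 0.775 m from the base axis. Payload 4 kg.
Tool frame: the origin (TCP) lies at the very end of the fingers, on their centre line; the grasp point (between the pads) lies hold_point_z behind it (hold_point_z is the distance from the TCP to the grasp point, in m); z points along the fingers, y is the direction in which the jaws open and shut (so a half turn about z gives the same grasp; the last joint's range is limited). The gripper opens to 94 mm and grips with 3 to 60 N. Pads are 16 mm wide; open, the fingers measure 119 mm over their backs; the gripper's body (75 mm by 177 mm) begins 78 mm behind the grasp point.
Start: joints at [-1.341, 0.087, 1.371, -0, 1.684, -0.103], TCP at [0.18, -0.52, 0.206] pointing down, gripper open.
Joint ranges: [-3.1, 3.1], [-0.76, 2.03], [0.27, 2.55], [-1.08, 4.22], [0.17, 2.65], [-2.57, 2.57]. Speed limits (rad/s): [2.79, 2.79, 3.14, 3.14, 3.14, 3.14].

INTERFACE

Orientations are given as [roll, pitch, yaw] about the fixed x, y, z axes, in that order (R = Rz(yaw) Ry(pitch) Rx(roll)).
In Python, from bench import * gives the robot as it stands.
- The arm moves only by the tool step_arm, never from a script. Its argument "increments" is text: rows parted by semicolons, each of 6 numbers parted by spaces: the shift along the tool's x, y, z in cm, then the turn, a rotation vector about the tool's x, y, z in rad. A call has 1 to 5 rows; each row shifts and turns the commanded pose from where the row before left it, along the tool's axes as they then stand; what a row does not reach is not made up. A row lasts 1/10 s, in which the tool goes at most 50 mm and 8.59 degrees, less where a joint would pass 70% of its speed; a pose out of reach is approached as far as the arm can. A call is refused whole if a number of a shift passes 5 or a number of a turn 0.15, either way. A call with a gripper value outside its range is refused whole. "claw" is the gripper's target within -1 to 1 (shut at 1, half-way at 0, fully open at -1), set as the call begins (left out, the last holds). The fingers move at their own pace and stop on an object; the grip force is fixed at half the most. Time passes only in rows, so rows that do not move let the fingers close. It gives the time, the measured TCP pose, the force and the opening at its end, in the units of the state.
- get_obs(): the state, without advancing time (a new reading comes with each control period).
- snapshot(name): name is "side" or "top" or "wrist"; returns the picture (480x640x3 uint8, red, green, blue); there is no depth.
- calibration(name): a dict with "camera_matrix" (3x3 intrinsics, pixels), "eye" and "orientation" of the camera in the world; the wrist camera has in their place "tool_from_camera" (4x4, takes a point from camera to tool coordinates, whose origin is the TCP and whose axes are the flange's). Camera axes: x right, y up, looking along -z (the intrinsics and any distortion apply to the point x, -y, -z); pixel columns grow to the right and rows downward; lengths in m; the calibration is good to about 2 mm. A picture is of the moment at which its call begins: read the wrist's pose just before it. calibration takes no time and is no camera call.
- close_job(): hands the job in, once; it reports no verdict.
The state is a dict: "time": time; "joint_positions": joint angles; "qvel": joint speeds; "joint_torque": joint torques, N m; "tool_pos": TCP position; "ee_rot": TCP orientation; "wrist_force": force on the tool from outside, world axes, zero at the start; "wrist_torque": the same for the moment, N m; "width": finger opening in m.
Only numpy, scipy, OpenCV 4.12 (cv2) and the standard library are available. Lean on these libraries where they do the work, as an engineer would, in place of code of your own. Each camera call takes 0.05 s, during which the arm holds its last target. There are 200 camera calls.

## Working session

There is one attempt and no reset: what is moved stays moved. The work goes in short steps, Python scripts to look and compute and a tool call to move; the robot and the scene stay as the last step left them, time stands still between calls to the robot, and variables do not carry over. Pictures are saved under pics/ and viewed, about 8 in all and at most 12, crops included, and the job is handed in when it is done.

Besides the shell and the picture viewer there is one more tool, called after ">>>" as name(argument=value, ...) on one line, values as JSON. step_arm: Moves the arm, as the interface text tells. Its arguments: {"type":"object","properties":{"increments":{"type":"string"},"claw":{"type":"number"}},"required":["increments"]}

```bash
mkdir -p pics; ls
python3 - <<'E'
from bench import *
import cv2,numpy as np
print(get_obs())
for n in("top","side"):
    cv2.imwrite(f"pics/{n}0.png",cv2.cvtColor(snapshot(n),cv2.COLOR_RGB2BGR)); print(n,calibration(n))
print(calibration("wrist"))
E
```

```text
pics
{'time': 0.0, 'joint_positions': array([-1.34109615e+00,  8.79322478e-02,  1.37224473e+00, -4.30269543e-05,
        1.68359714e+00, -1.03082423e-01]), 'qvel': array([ 3.80288197e-04,  6.09981785e-05,  1.33299275e-03,  9.53466423e-04,
       -6.72875037e-04,  2.19592405e-03]), 'joint_torque': array([-2.38979901e-04, -3.40173519e+01, -3.02432120e+01,  7.17683346e-02,
        3.29124823e-02, -1.56897181e-04]), 'tool_pos': array([ 0.17953526, -0.51928937,  0.20432145]), 'ee_rot': array([-3.13941837e+00, -1.81935020e-04,  3.32777602e-01]), 'wrist_force': array([ 0.19442489, -0.05990387,  0.75517379]), 'wrist_torque': array([-0.02698562,  0.02183723, -0.03287277]), 'width': 0.0941216515551333}
top {'camera_matrix': array([[553.42151912,   0.        , 323.58697471],
       [  0.        , 553.42151912, 237.09627864],
       [  0.        ,   0.        ,   1.        ]]), 'eye': array([0.4634058 , 0.06231283, 1.53601745]), 'orientation': array([ 0.09893554, -0.02022771, -1.54666462])}
side {'camera_matrix': array([[555.62525185,   0.        , 315.76079793],
       [  0.        , 555.62525185, 238.55483839],
       [  0.        ,   0.        ,   1.        ]]), 'eye': array([ 1.27457756, -0.57818236,  1.04332099]), 'orientation': array([0.79343679, 0.00894583, 0.78779689])}
{'camera_matrix': array([[362.90195406,   0.        , 319.29813086],
       [  0.        , 362.90195406, 240.26162454],
       [  0.        ,   0.        ,   1.        ]]), 'tool_from_camera': array([[ 6.90542457e-06,  9.65529270e-01,  2.60294505e-01,
         7.54300658e-02],
       [ 9.99999324e-01, -3.09237386e-04,  1.12054739e-03,
         1.52290939e-04],
       [ 1.16241409e-03,  2.60294322e-01, -9.65528619e-01,
        -1.78345311e-01],
       [ 0.00000000e+00,  0.00000000e+00,  0.00000000e+00,
         1.00000000e+00]])}
```

View pics/top0.png

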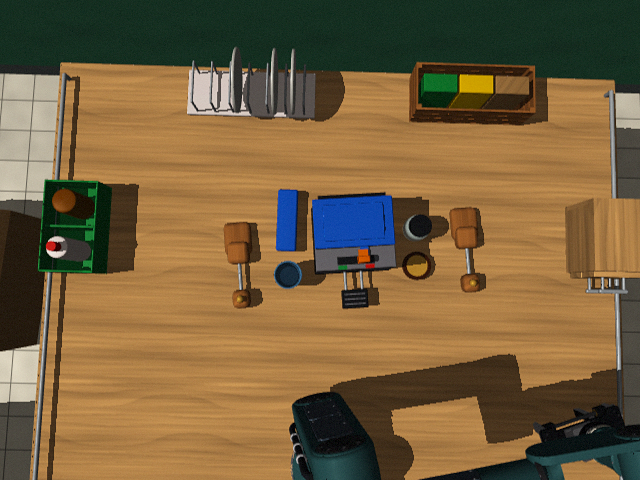

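View pics/side0.png

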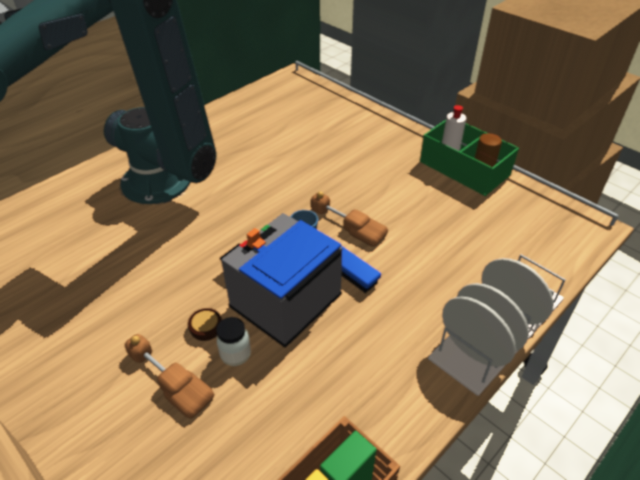

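Top view: bin about (353,232), orange knob (364,256), pad (355,298), cup (288,274), tin (417,265), jar (418,227). Side view: the same scene, knob at (253,239), near the red end.

```bash
cat > h.py <<'E'
from bench import *
import cv2,numpy as np
from scipy.spatial.transform import Rotation as R
def cam(n,obs=None):
    c=calibration(n)
    if n!="wrist": return c["camera_matrix"],np.array(c["eye"]),R.from_euler("xyz",c["orientation"]).as_matrix()
    T=np.eye(4);T[:3,:3]=R.from_euler("xyz",obs["ee_rot"]).as_matrix();T[:3,3]=obs["tool_pos"]
    T=T@c["tool_from_camera"]; return c["camera_matrix"],T[:3,3],T[:3,:3]
def ray(c,p,z):
    K,e,M=c; d=M@np.array([(p[0]-K[0,2])/K[0,0],-(p[1]-K[1,2])/K[1,1],-1]); return e+d*(z-e[2])/d[2]
def proj(c,P):
    K,e,M=c; q=M.T@(np.array(P)-e); return np.array([K[0,2]-K[0,0]*q[0]/q[2],K[1,2]+K[1,1]*q[1]/q[2]])
def blob(img,lo,hi,box=None):
    h=cv2.cvtColor(img,cv2.COLOR_RGB2HSV); m=cv2.inRange(h,lo,hi)
    if box is not None:
        k=np.zeros_like(m);k[box[1]:box[3],box[0]:box[2]]=1;m=m*k
    cs,_=cv2.findContours(m,cv2.RETR_EXTERNAL,cv2.CHAIN_APPROX_NONE)
    return max(cs,key=cv2.contourArea),m
E
python3 - <<'E'
from h import *
im=cv2.cvtColor(cv2.imread("pics/top0.png"),cv2.COLOR_BGR2RGB);c=cam("top")
def rect(name,lo,hi,box,z):
    b,_=blob(im,lo,hi,box); r=cv2.minAreaRect(b)
    P=np.array([ray(c,p,z) for p in cv2.boxPoints(r)])[:,:2]
    print(name,r,"centre",P.mean(0).round(4)); 
    for i in range(4):
        d=P[(i+1)%4]-P[i];print("  edge",np.linalg.norm(d).round(4),np.degrees(np.arctan2(d[1],d[0])).round(2),P[i].round(4))
rect("lid",(100,120,60),(130,255,255),(305,185,405,255),.177)
rect("knob",(5,170,120),(18,255,255),(340,240,385,275),.2)
rect("pad",(0,0,0),(180,255,60),(335,288,375,312),.05)
rect("red",(170,120,80),(180,255,255),(335,240,390,280),.165)
rect("green",(40,100,50),(80,255,255),(335,240,390,280),.165)
rect("tin",(5,80,20),(30,255,110),(400,250,440,282),.026)
rect("cup",(95,60,30),(125,255,255),(270,255,305,292),.09)
big=cv2.resize(im[180:320,260:440],(720,560),interpolation=cv2.INTER_CUBIC)
cv2.imwrite("pics/c1.png",cv2.cvtColor(big,cv2.COLOR_RGB2BGR))
E
```

```text
lid ((353.1219482421875, 223.15350341796875), (53.29205322265625, 80.51262664794922), 86.76029968261719) centre [ 0.6359 -0.0344]
  edge 0.2007 -85.14 [0.6937 0.0706]
  edge 0.1332 -176.11 [ 0.7107 -0.1294]
  edge 0.1988 94.71 [ 0.5778 -0.1385]
  edge 0.1327 4.71 [0.5614 0.0597]
knob ((363.0, 256.5), (13.0, 12.0), 90.0) centre [ 0.552  -0.0581]
  edge 0.0291 -88.53 [ 0.5674 -0.0432]
  edge 0.0315 -179.08 [ 0.5681 -0.0724]
  edge 0.0291 91.44 [ 0.5366 -0.0729]
  edge 0.0315 1.04 [ 0.5358 -0.0438]
pad ((355.0, 297.5), (19.0, 26.0), 90.0) centre [ 0.4517 -0.0521]
  edge 0.0697 -88.61 [ 0.476  -0.0168]
  edge 0.0505 -179.07 [ 0.4777 -0.0864]
  edge 0.0695 91.35 [ 0.4272 -0.0873]
  edge 0.0505 1.19 [ 0.4256 -0.0178]
red ((373.0, 263.0), (0.0, 0.0), 0.0) centre [ 0.5387 -0.0864]
  edge 0.0 0.0 [ 0.5387 -0.0864]
  edge 0.0 0.0 [ 0.5387 -0.0864]
  edge 0.0 0.0 [ 0.5387 -0.0864]
  edge 0.0 0.0 [ 0.5387 -0.0864]
green ((342.0, 267.0), (4.0, 8.0), 90.0) centre [ 0.5269 -0.0096]
  edge 0.0199 -88.56 [5.316e-01 5.000e-04]
  edge 0.0099 -178.85 [ 0.5321 -0.0194]
  edge 0.0198 91.43 [ 0.5222 -0.0196]
  edge 0.0099 1.24 [5.217e-01 3.000e-04]
tin ((417.5, 264.5), (29.0, 35.0), 90.0) centre [ 0.5454 -0.2236]
  edge 0.0964 -88.53 [ 0.5839 -0.1751]
  edge 0.0795 -179.76 [ 0.5864 -0.2715]
  edge 0.0959 91.41 [ 0.5069 -0.2719]
  edge 0.0794 0.6 [ 0.5046 -0.1759]
cup ((287.5, 274.0), (26.0, 27.0), 90.0) centre [0.5087 0.1282]
  edge 0.0704 -88.55 [0.5416 0.1644]
  edge 0.0677 -178.39 [0.5433 0.094 ]
  edge 0.0701 91.39 [0.4757 0.0921]
  edge 0.0676 1.89 [0.474  0.1622]
```

View pics/c1.png

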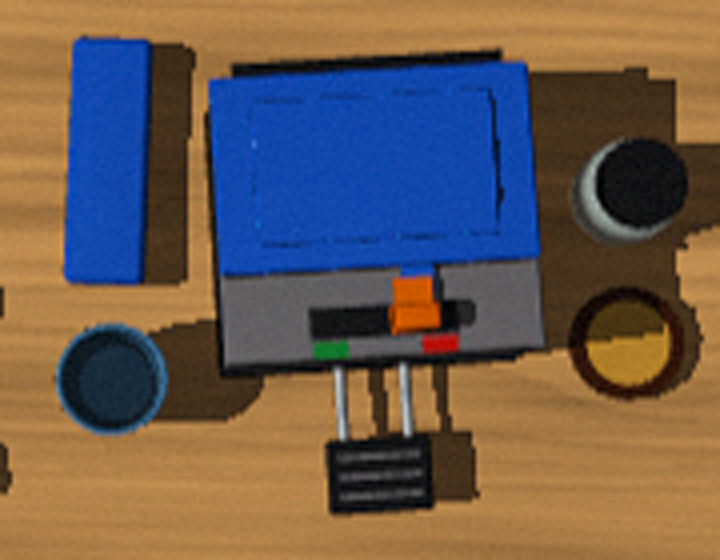

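Yaw is about 4.5° and the bin is near (0.612,-0.037). The knob is near the red end, and the tin and cup are clear of the pedal. I'll move to a wrist view with the claw shut.

>>> step_arm(increments="0 0 -4.5 0 0 0.13; 0 0 -4.5 0 0 0.125; 3 -3 0 0 0 0; 3 -3 0 0 0 0; 3 -3 0 0 0 0", claw=1)

```text
time: 0.6
tool_pos: [0.263, -0.4222, 0.2953]
ee_rot: [-3.141, -0.0, 0.077]
wrist_force: [0.6, 0.2, 0.5]
width: 0.0576
```

>>> step_arm(increments="3 -3 0 0 0 0; 3 -3 0 0 0 0; 3 -3 0 0 0 0; 3 -3 0 0 0 0; 3 -3 0 0 0 0")

```text
time: 1.1
tool_pos: [0.401, -0.2603, 0.2951]
ee_rot: [-3.141, 0.0, 0.078]
wrist_force: [0.4, -0.5, -0.1]
width: 0.0174
```

>>> step_arm(increments="3 -3 0 0 0 0; 3 -3 0 0 0 0; 3 -3 0 0 0 0; 0 0 0 0 0 0; 0 0 0 0 0 0")

```text
time: 1.6
tool_pos: [0.4831, -0.1645, 0.2947]
ee_rot: [-3.141, 0.002, 0.08]
wrist_force: [-0.4, -0.1, -0.0]
width: 0.0003
```

Run:
```python
from h import *
o=get_obs();im=snapshot("wrist");np.save("w1.npy",im)
cv2.imwrite("pics/w1.png",cv2.cvtColor(im,cv2.COLOR_RGB2BGR))
c=cam("wrist",o);np.savez("w1c.npz",K=c[0],e=c[1],M=c[2])
a=.0785;B=np.array([.612,-.037]);
for n,x,y,z in(("knob",-.068,-.022,.2),("pad",-.165,0,.05),("decknR",-.09,-.1,.165),("deckL",-.09,.1,.165)):
    print(n,proj(c,[B[0]+x*np.cos(a)-y*np.sin(a),B[1]+x*np.sin(a)+y*np.cos(a),z]).round())
```

```text
knob [189. 149.]
pad [222. 230.]
decknR [299. 175.]
deckL [ 61. 175.]
```

View pics/w1.png

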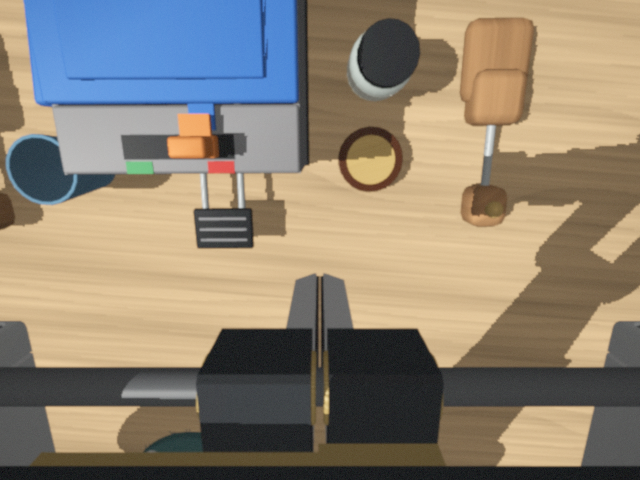

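Wrist view: knob top face spans about (168–206, 136–158). Deck front corners are at (64,173) and (305,171), the pad centre is at (224,228), and predictions agree within a few pixels.

Run:
```python
from h import *
d=np.load("w1c.npz");c=(d["K"],d["e"],d["M"]);im=np.load("w1.npy")
for n,p,z in(("knob",(187,147),.2),("pad",(224,228),.05),("deckR",(303.5,171.5),.165),("deckL",(64,173.5),.165)): print(n,ray(c,p,z).round(4))
hsv=cv2.cvtColor(im,cv2.COLOR_RGB2HSV)
print(hsv[147,160:222].tolist()[::2]); print(hsv[130:164:2,187].tolist())
```

```text
knob [ 0.5472 -0.0625  0.2   ]
pad [ 0.4501 -0.0524  0.05  ]
deckR [ 0.5335 -0.147   0.165 ]
deckL [0.5158 0.0529 0.165 ]
[[150, 6, 83], [75, 6, 82], [30, 3, 82], [9, 35, 94], [13, 144, 209], [14, 138, 250], [15, 136, 250], [15, 137, 249], [14, 136, 249], [14, 139, 248], [15, 138, 248], [15, 139, 246], [14, 139, 247], [15, 140, 246], [15, 142, 244], [14, 146, 242], [14, 145, 242], [14, 146, 241], [14, 147, 239], [14, 148, 238], [14, 151, 232], [13, 166, 197], [12, 174, 144], [12, 170, 108], [11, 170, 105], [12, 188, 102], [13, 186, 111], [12, 180, 123], [12, 178, 106], [12, 136, 73], [150, 24, 32]]
[[15, 140, 246], [14, 145, 245], [15, 143, 243], [13, 158, 208], [14, 159, 217], [14, 146, 240], [14, 142, 244], [15, 143, 244], [14, 142, 244], [14, 143, 245], [14, 143, 244], [14, 143, 245], [14, 148, 240], [13, 166, 214], [10, 113, 158], [0, 0, 169], [0, 0, 176]]
```

>>> step_arm(increments="2.5 -1.7 0 0 0 -0.007; 2.5 -1.7 0 0 0 0; 2.4 -1.8 0 0 0 0; 0 0 3 0 0 0; 0 0 0 0 0 0")

```text
time: 2.15
tool_pos: [0.5504, -0.1079, 0.2608]
ee_rot: [-3.139, 0.009, 0.083]
wrist_force: [0.1, -0.5, -0.8]
width: 0.0003
```

>>> step_arm(increments="0.2 -0.1 2.6 0 0 0; 0 0 2.6 0 0 0; 0 0 2.2 0 0 0; 0 0 0 0 0 0; 0 0 0 0 0 0")

```text
time: 2.65
tool_pos: [0.5541, -0.1074, 0.1926]
ee_rot: [3.141, -0.0, 0.083]
wrist_force: [-0.3, 0.5, 0.6]
width: 0.0006
```

>>> step_arm(increments="-0.2 0 1 0 0 0; 0 0 0 0 0 0; 0 -0.5 0 0 0 0; 0 -0.5 0 0 0 0; 0 0 0 0 0 0")

```text
time: 3.15
tool_pos: [0.5518, -0.0955, 0.182]
ee_rot: [3.142, -0.001, 0.086]
wrist_force: [0.1, -0.5, 0.0]
width: 0.0005
```

>>> step_arm(increments="0 -0.5 0 0 0 0; 0 -0.5 0 0 0 0; 0 -0.5 0 0 0 0; 0 -0.5 0 0 0 0; 0 -0.5 0 0 0 0")

```text
time: 3.65
tool_pos: [0.5495, -0.0713, 0.1816]
ee_rot: [3.141, -0.0, 0.085]
wrist_force: [-0.7, -1.5, 0.5]
width: 0.0006
```

>>> step_arm(increments="0 -0.5 0 0 0 0; 0 -0.5 0 0 0 0; 0 -0.5 0 0 0 0; 0 -0.3 0 0 0 0; 0 0 0 0 0 0")

```text
time: 4.15
tool_pos: [0.5479, -0.0526, 0.1815]
ee_rot: [-3.141, -0.0, 0.086]
wrist_force: [0.5, -0.3, -0.7]
width: 0.0007
```

>>> step_arm(increments="0 -0.3 0 0 0 0; 0 -0.2 0 0 0 0; 0 -0.2 0 0 0 0; 0 0 0 0 0 0; 0 0 0 0 0 0")

```text
time: 4.65
tool_pos: [0.5473, -0.0465, 0.1814]
ee_rot: [-3.142, 0.0, 0.085]
wrist_force: [-0.0, -1.2, 0.4]
width: 0.0005
```

Run:
```python
from h import *
t=snapshot("top");s=snapshot("side")
A=cv2.resize(t[200:320,300:420],(400,400),interpolation=cv2.INTER_CUBIC)
S=cv2.resize(s[200:290,205:295],(400,400),interpolation=cv2.INTER_CUBIC)
cv2.imwrite("pics/k1.png",cv2.cvtColor(np.hstack([A,S]),cv2.COLOR_RGB2BGR));print(get_obs()["wrist_force"])
```

```text
[ 0.12766522 -2.11591971  0.13360648]
```

View pics/k1.png

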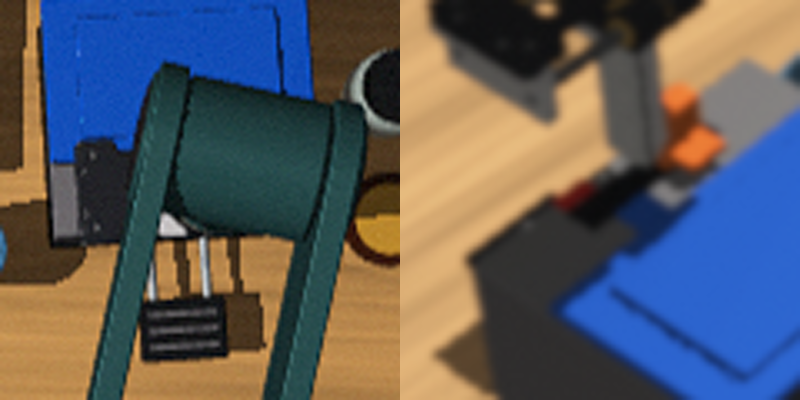

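The side view shows the fingers pressing on the knob's right face, and the slot behind it is now open. The knob has moved well towards green, but there is no stop force yet, so I'll keep pushing.

>>> step_arm(increments="0 -0.2 0 0 0 0; 0 -0.2 0 0 0 0; 0 0 0 0 0 0")

```text
time: 5.05
tool_pos: [0.5473, -0.0463, 0.1816]
ee_rot: [3.134, -0.0, 0.082]
wrist_force: [0.9, -10.3, -0.4]
width: 0.0002
```

>>> step_arm(increments="0 -0.2 0 0 0 0; 0 0 0 0 0 0; 0 0 0 0 0 0")

```text
time: 5.35
tool_pos: [0.5472, -0.0462, 0.1817]
ee_rot: [3.13, -0.0, 0.081]
wrist_force: [0.2, -14.3, 0.4]
width: 0.0004
```

>>> step_arm(increments="0 1.5 0 0 0 0; 0 0.3 0 0 0 0; 0 0 -3.5 0 0 0; 0 0 -3.5 0 0 0; 0 0 0 0 0 0")

```text
time: 5.85
tool_pos: [0.5505, -0.0579, 0.2574]
ee_rot: [3.14, -0.01, 0.086]
wrist_force: [0.5, 0.4, 0.8]
width: 0.0003
```

>>> step_arm(increments="-3.5 -0.5 0 0 0 0; -3.5 -0.5 0 0 0 0; -3.2 -0.2 0 0 0 0; 0 0 0 0 0 0; 0 0 0 0 0 0")

```text
time: 6.35
tool_pos: [0.4455, -0.0545, 0.2511]
ee_rot: [-3.141, -0.001, 0.085]
wrist_force: [-0.3, 0.1, 0.0]
width: 0.0007
```

Run:
```python
from h import *
o=get_obs();im=snapshot("wrist");c=cam("wrist",o);print(o["tool_pos"],o["ee_rot"],o["wrist_force"])
cv2.imwrite("pics/w2.png",cv2.cvtColor(im,cv2.COLOR_RGB2BGR));np.savez("w2c.npz",K=c[0],e=c[1],M=c[2])
```

```text
[ 0.44545672 -0.05451436  0.25113586] [-3.14069973e+00 -5.95259077e-04  8.51731955e-02] [-0.30790338  0.12726681  0.04404112]
```

View pics/w2.png

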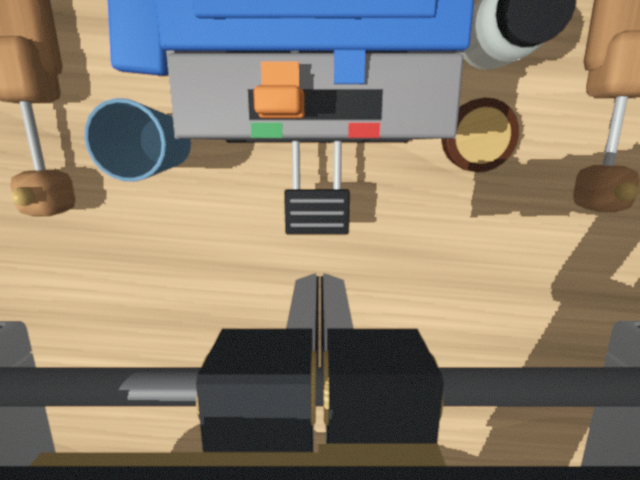

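The knob is at the green end, (278,100), flush with the slot's left end, and the blue catch at (350,66) is free. The pad centre is at (317.5,212).

Run:
```python
from h import *
d=np.load("w2c.npz");c=(d["K"],d["e"],d["M"])
a=.086
for n,p,z in(("knob",(278,100),.2),("pad",(317.5,212),.05),("deckR",(458.5,137),.165),("deckL",(175,138),.165)):
    P=ray(c,p,z);q=P[:2]-[.6144,-.0386];print(n,P.round(4),"bin",(np.array([[np.cos(a),np.sin(a)],[-np.sin(a),np.cos(a)]])@q).round(4))
```

```text
knob [ 0.5427 -0.0215  0.2   ] bin [-0.0699  0.0232]
pad [ 0.4495 -0.0519  0.05  ] bin [-0.1655  0.001 ]
deckR [ 0.5326 -0.1448  0.165 ] bin [-0.0906 -0.0988]
deckL [0.515  0.0533 0.165 ] bin [-0.0912  0.1001]
```

>>> step_arm(increments="-0.5 -0.2 4 0 0 0; 0 0 4 0 0 0; 0 0 4 0 0 0; 0 0 3.5 0 0 0; 0 0 0 0 0 0")

```text
time: 6.9
tool_pos: [0.4369, -0.0522, 0.0903]
ee_rot: [-3.137, 0.012, 0.085]
wrist_force: [0.2, 0.1, -0.4]
width: 0.0005
```

>>> step_arm(increments="0 0 1.5 0 0 0; 0 0 1 0 0 0; 0 0 0 0 0 0; 0 0 0 0 0 0")

```text
time: 7.3
tool_pos: [0.4414, -0.0537, 0.0725]
ee_rot: [3.141, -0.001, 0.085]
wrist_force: [0.2, 0.6, 0.4]
width: 0.0008
```

>>> step_arm(increments="0 0 1 0 0 0; 0 0 0.8 0 0 0; 0 0 0 0 0 0; 0 0 0 0 0 0")

```text
time: 7.7
tool_pos: [0.4402, -0.0535, 0.0531]
ee_rot: [-3.141, 0.001, 0.085]
wrist_force: [0.2, 0.2, 0.3]
width: 0.0005
```

>>> step_arm(increments="0 0 0.3 0 0 0; 0 0 0.3 0 0 0; 0 0 0 0 0 0; 0 0 0 0 0 0")

```text
time: 8.1
tool_pos: [0.4409, -0.0537, 0.0485]
ee_rot: [3.141, -0.001, 0.085]
wrist_force: [-2.6, 0.9, 5.4]
width: 0.0004
```

>>> step_arm(increments="0 0 0.3 0 0 0; 0 0 0.3 0 0 0; 0 0 0.3 0 0 0; 0 0 0 0 0 0; 0 0 0 0 0 0")

```text
time: 8.6
tool_pos: [0.4403, -0.0538, 0.0395]
ee_rot: [3.141, 0.0, 0.085]
wrist_force: [-3.7, -0.6, 7.3]
width: 0.0001
```

>>> step_arm(increments="0 0 0.2 0 0 0; 0 0 0.15 0 0 0; 0 0 0 0 0 0; 0 0 0 0 0 0")

```text
time: 9.0
tool_pos: [0.4402, -0.0538, 0.0359]
ee_rot: [3.141, 0.001, 0.085]
wrist_force: [-3.6, 0.2, 7.4]
width: 0.0005
```

Run:
```python
from h import *
s=snapshot("side");t=snapshot("top");np.savez("p1.npz",s=s,t=t);o=get_obs();print(o["tool_pos"],o["wrist_force"])
S=cv2.resize(s[140:360,180:400],(600,600),interpolation=cv2.INTER_CUBIC)
cv2.imwrite("pics/p1.png",cv2.cvtColor(S,cv2.COLOR_RGB2BGR))
c=cam("side");a=.086
def w(x,y,z): return [.6144+x*np.cos(a)-y*np.sin(a),-.0386+x*np.sin(a)+y*np.cos(a),z]
for th in(.7,.785,.87):
    for y in(-.1,.1):
        # underside and top (12 mm) of front edge, crop pixels
        for h in(0,.012):
            p=proj(c,w(.09-.125*np.cos(th)+h*np.sin(th),y,.165+.125*np.sin(th)+h*np.cos(th)));print(th,y,h,((p-[180,140])*600/220).round())
print("hinge",((proj(c,w(.09,-.1,.165))-[180,140])*600/220).round())
```

```text
[ 0.44023486 -0.05380077  0.03598637] [-3.27598924 -0.17139001  7.37893944]
0.7 -0.1 0 [173. 303.]
0.7 -0.1 0.012 [179. 299.]
0.7 0.1 0 [351. 166.]
0.7 0.1 0.012 [358. 162.]
0.785 -0.1 0 [179. 300.]
0.785 -0.1 0.012 [186. 298.]
0.785 0.1 0 [357. 163.]
0.785 0.1 0.012 [365. 159.]
0.87 -0.1 0 [186. 298.]
0.87 -0.1 0.012 [194. 297.]
0.87 0.1 0 [365. 160.]
0.87 0.1 0.012 [373. 157.]
hinge [274. 438.]
```

View pics/p1.png

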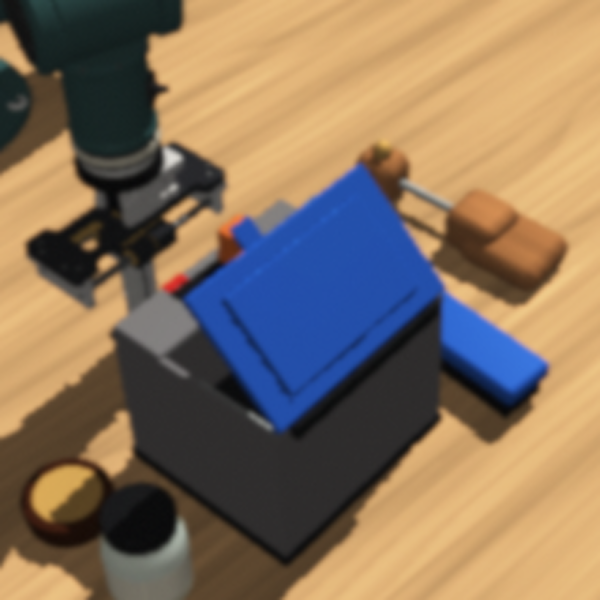

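Side view: the lid is half open, with its front top corners at crop (184,298) and (362,165). The 45° prediction is (186,298) and (365,159), so it is a touch under. I'll cross-check with the top view.

Run:
```python
from h import *
d=np.load("p1.npz");a=.086
def w(x,y,z): return [.6144+x*np.cos(a)-y*np.sin(a),-.0386+x*np.sin(a)+y*np.cos(a),z]
t=d["t"];b,m=blob(t,(100,120,40),(130,255,255),(305,150,410,262))
q=cv2.approxPolyDP(b,4,True)[:,0];print("top blob",q.tolist(),cv2.boundingRect(b))
b2,_=blob(d["s"],(100,120,40),(130,255,255),(180,140,345,310))
print("side blob",cv2.approxPolyDP(b2,3,True)[:,0].tolist())
for th in(.65,.7,.75,.8,.85):
    r=[]
    for n in("top","side"):
        for y in(-.1,.1): r+=[proj(cam(n),w(.09-.125*np.cos(th)+h*np.sin(th),y,.165+.125*np.sin(th)+h*np.cos(th))).round(1).tolist() for h in (0,.01)]
    print(th,r)
print("hinge",[proj(cam(n),w(.09,y,.175)).round(1).tolist() for n in("top","side") for y in(-.1,.1)])
```

```text
top blob [[398, 221], [390, 194], [312, 198], [315, 230], [361, 228], [369, 234], [371, 227], [394, 226]] (312, 193, 87, 42)
side blob [[313, 201], [277, 226], [269, 221], [269, 233], [247, 248], [281, 298], [340, 248], [344, 272], [344, 248]]
0.65 [[399.2, 230.3], [399.6, 227.3], [314.7, 235.3], [314.6, 232.4], [242.3, 252.0], [244.0, 250.7], [307.3, 202.0], [309.3, 200.4]]
0.7 [[399.4, 228.4], [399.7, 225.3], [314.6, 233.4], [314.5, 230.3], [243.4, 251.2], [245.3, 250.1], [308.6, 201.0], [310.7, 199.6]]
0.75 [[399.6, 226.4], [399.9, 223.1], [314.5, 231.4], [314.4, 228.2], [244.7, 250.6], [246.7, 249.6], [310.0, 200.2], [312.3, 198.9]]
0.8 [[399.8, 224.3], [400.0, 220.9], [314.4, 229.4], [314.2, 226.0], [246.0, 250.0], [248.2, 249.2], [311.4, 199.5], [313.9, 198.4]]
0.85 [[399.9, 222.1], [400.1, 218.6], [314.3, 227.2], [314.1, 223.7], [247.4, 249.6], [249.8, 249.0], [313.0, 198.8], [315.6, 198.0]]
hinge [[392.1, 193.6], [312.2, 198.3], [280.3, 297.4], [342.0, 243.3]]
```

All estimates put the lid at 0.755–0.77 rad. I'll nudge it 0.4 mm further to reach 0.785.

>>> step_arm(increments="0 0 0.04 0 0 0; 0 0 0 0 0 0; 0 0 0 0 0 0; 0 0 0 0 0 0; 0 0 0 0 0 0")

```text
time: 9.6
tool_pos: [0.4402, -0.0538, 0.0356]
ee_rot: [3.141, 0.001, 0.085]
wrist_force: [-3.8, -0.9, 7.1]
width: 0.0006
```

>>> step_arm(increments="0 0 0 0 0 0; 0 0 0 0 0 0; 0 0 0 0 0 0; 0 0 0 0 0 0; 0 0 0 0 0 0")

```text
time: 10.1
tool_pos: [0.4402, -0.0538, 0.0356]
ee_rot: [3.141, 0.001, 0.085]
wrist_force: [-3.7, -0.9, 7.1]
width: 0.0006
```

Run:
```python
from h import *
s=snapshot("side");t=snapshot("top")
for n,i,bx in(("top",t,(305,150,410,262)),("side",s,(180,140,345,310))):
    b,_=blob(i,(100,120,40),(130,255,255),bx);print(n,cv2.approxPolyDP(b,3,True)[:,0].tolist())
cv2.imwrite("pics/f.png",cv2.cvtColor(np.hstack([t[150:330,210:510],s[140:380,100:400][:180]]),cv2.COLOR_RGB2BGR))
o=get_obs();print(o["tool_pos"],o["wrist_force"],o["time"],abs(o["qvel"]).max())
```

```text
top [[390, 194], [312, 198], [314, 229], [361, 227], [363, 233], [369, 233], [372, 226], [397, 225]]
side [[312, 200], [278, 226], [268, 222], [270, 233], [247, 248], [281, 298], [340, 249], [344, 272], [344, 248]]
[ 0.44021681 -0.05379222  0.03557756] [-3.56715672 -0.02104678  6.81239918] 10.2 0.0009134890883045003
```

View pics/f.png

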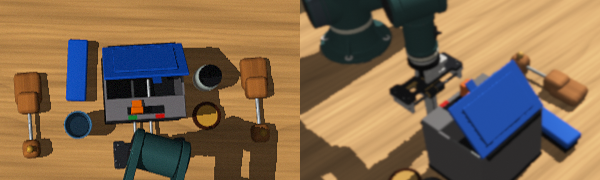

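The final views show the lid half open, the knob at green, and the bystanders where they were. The arm is steady, holding the pedal at about 7 N, so I'm handing in.

```bash
python3 -c "
from bench import *
print(close_job())"
```

```text
the job is handed in; nothing more can be done
None
```

I slid the lock knob to its green stop, then pressed the foot pedal until the lid stood about half open. I handed the job in at about 10 s with the gripper still holding the pedal.

- **Lock:** the push force rose to about 14 N with no further movement. The wrist camera then put the knob at 45.7 mm of travel, against a stop at 45 mm.
- **Lid:** before a last 0.4 mm nudge, the camera views and pad height put the lid at 0.755–0.77 rad. Afterwards the pad height gives about 0.78 rad and the top view roughly 0.78–0.80 rad. The side view hardly changed and still reads about 0.77 rad. All are within about 1° of 45°.
- **Hold:** the arm was still at the end, with about 7 N on the pedal.
- **Surroundings:** the last pictures show the tin, jar, cup, brush and shoe trees apparently where they were. I judged this by eye and did not measure it.

No check failed.

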